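# Post the dead battery through the collection box's flap

### The arm

A 6-joint arm with a two-finger parallel gripper is mounted at the origin on the work surface. World frame = base frame: x ahead of the robot, y to its left, z up, the work surface at z = 0. Lengths are in m, angles in degrees, forces in N, time in s.
With the tool pointing down it reaches from about 0.4 to 0.825 m from the base axis. Payload 7 kg.
Tool frame: the origin (TCP) lies at the very end of the fingers, on their centre line; the grasp point (between the pads) lies 19 mm behind it (robot.grip_depth is the distance from the TCP to the grasp point, in m); z points along the fingers, y is the line along which they close (so a half turn about z gives the same grasp; the last joint's range is limited). The gripper opens to 88 mm and grips with 3 to 60 N. Pads are 19 mm wide; open, the fingers measure 130 mm over their backs; the gripper's body (78 mm by 193 mm) begins 47 mm behind the grasp point.
Start: joints at [16.507, 20.546, 0.682, 0, -70.136, -16.507], TCP at [0.675, -0, 0.227] pointing down, gripper open.
Joint ranges: [-176.03, 176.03], [-82.01, 121.73], [-58.28, 71.71], [-173.87, 95.51], [-174.79, -0.11], [-173.66, 173.66]. Speed limits (degrees/s): [136.94, 136.94, 172.46, 180, 180, 180].

### API

Orientations are given as a 3x3 rotation matrix whose columns are the frame's x, y, z axes.
In Python, from workcell import robot gives the robot as it stands. The module is installed in compiled form; this text tells all that it offers.
- The arm moves only by the shell command python3 -m jog 'ROWS' [FORCE]. ROWS is text: rows parted by semicolons, each of 7 numbers parted by spaces: the shift along the tool's x, y, z in mm, then the turn, a rotation vector about the tool's x, y, z in rad, then the closure in counts, from 0 (fully open) to 255 (shut). In form: tx ty tz ax ay az grip; .... A call has 1 to 12 rows; each row shifts and turns the commanded pose from where the row before left it, along the tool's axes as they then stand; what a row does not reach is not made up. A row lasts 1/10 s, in which the tool goes at most 50 mm and 8.59 degrees, less where a joint would pass 70% of its speed; a pose out of reach is approached as far as the arm can. A call is refused whole if a number of a shift passes 50 or a number of a turn 0.15, either way. A call with a gripper value outside its range is refused whole. The fingers move at their own pace and stop on an object; FORCE is the grip in N (left out, the last holds). Time passes only in rows, so rows that do not move let the fingers close. It gives the time, the measured TCP pose, the force, the opening and the grip force at its end, in the units of the state.
- robot.sense(): the state, without advancing time (a new reading comes with each control period).
- robot.grab_frame(name): name is "scene" or "side" or "wrist"; returns a dict with "frame" (420x560x3 uint8, red, green, blue), "vfov" (degrees; the focal length in pixels is half the picture's height over the tangent of half this angle, whatever the lens; pixels are square), "cx", "cy" (the principal point, pixels), "xyz" and "attitude" of the camera in the world. Camera axes: x right, y up, looking along -z (the intrinsics and any distortion apply to the point x, -y, -z); pixel columns grow to the right and rows downward; lengths in m; the calibration is good to about 2 mm. The wrist camera is an equidistant fisheye: a pixel r from the principal point sees the ray r / f radians off the axis. A picture is of the moment at which its call begins. There is no depth.
- robot.close_job(): hands the job in; it is judged then, once.
Trained networks look in the newest picture that a camera, given by its name, has taken for a name from the list of things; names that differ only in an ending like _2 or _b are one class to them, and where a whole thing is asked for, a point or a joint stands for the part that bears it (a point fixed in the world has none). Each returns a list of dicts, best first, with "conf" (0 to 1); they miss things now and then, are a little off and sometimes report something else, mostly with a low value. They report only what shows in the picture. A call takes as long as a camera call.
- robot.regions_of(camera, target): "mask" (420x560 bool, what is visible of it) and "centre" ([row, column] in pixels, amid what is visible of it).
The state is a dict: "time": time; "joint_positions": joint angles; "qvel": joint speeds; "tau": joint torques, N m; "eef_pos": TCP position; "eef_rot": TCP orientation; "contact_force": force on the tool from outside, world axes, zero at the start; "wrist_torque": the same for the moment, N m; "gripper_width": finger opening in m; "grasp_force": force on a finger pad.
Only numpy, scipy, OpenCV 4.12 (cv2) and the standard library are available. Lean on these libraries where they do the work, as an engineer would, in place of code of your own. Each camera call takes 0.05 s, during which the arm holds its last target. There are 200 camera calls.

### The job

A dead camera battery has been left on the loading shelf of the battery collection box. Push the box's sprung flap in with one finger and, while that finger holds it open, slide the battery in with the other finger so that it drops into the box; then take the hand away so that the flap swings shut. Push the battery gently, never grip it or pick it up, and leave the tape, the bottle and the charger where they stand.

Things in the scene. Friction and masses are not known exactly. Their poses are not given: they have to be found in the camera images.
- bin: Green sheet-steel battery collection box, fixed to the bench, 240 mm wide; origin on the bench below mouth, same axes. Its flat top, 190 mm above the bench, runs from x 110 to 210 mm; nothing stands above it. Inside it is open below the mouth, down to a rubber floor 127 mm below the shelf level.
- mouth (a point): Middle of the front, lower edge of the box's sloping mouth, 140 mm above the bench, level with the shelf. x points level into the box (the way the battery goes), y to the left along the edge, z up. The mouth is 200 mm wide (y -100 to 100) and rises 50 mm over a run of 110 mm to the hinge bar. A fixed green rim 18 mm wide borders it at either side.
- shelf (a point): Middle of the bare metal loading shelf in front of the mouth, on its top face: level, 125 mm from front to back (60 mm behind and 65 mm in front of this point) and 240 mm wide, with cheeks 12 mm high along its two sides. Axes as mouth.
- flap_edge (a point): Middle of the free lower edge of the flap, a flat steel plate 3 mm thick, 198 mm wide, 117 mm from hinge to free edge, with a yellow sign on it. Closed, it fills the sloping mouth, free edge at the inner edge of the shelf. This point moves with it.
- flap (a joint): Flap angle, rad. 0: closed (slopes 24 degrees from level); grows to at most 1.15 as it is pushed in, its free edge going down and inward, below shelf level. Hinge along the mouth's y at x 110, z 47 mm from mouth. A spring shuts it when let go: to start opening takes about 2.5 N at the free edge; held wide open it pushes a fingertip at shelf height with 7 to 12 N.
- battery: The dead camera battery, a black block with an orange label and a grey end with brass contacts, 38 mm (its x) by 56 mm (its y) by 21 mm high, 60 to 105 g, lying flat on the loading shelf with its long side roughly along the mouth. Origin at the centre of its underside, z up.
- tape: Roll of black tape lying flat on the bench beside the box, 104 mm across and 48 mm high. Origin at the centre of its underside. To be left alone.
- cleaner: Green bottle with a white cap standing on the bench beside the box, 56 mm across and 150 mm high. Origin at the centre of its underside. To be left alone.
- charger: Black battery charger with a grey battery in it on the bench beside the box, 90 by 66 mm and 44 mm high. Origin at the centre of its underside. To be left alone.

How it is judged:
By the outcome, as a careful person would: the job done as asked, in the order asked, and still so for the second after the job is handed in, with the robot touching nothing.
It also fails if it takes over 40 s, if anything falls off the work surface, if the arm or the gripper's body presses on something with over 40 N, if the wrist force passes 120 N, or if a joint passes its speed limit or range.

## Working session

There is one attempt and no reset: what is moved stays moved. The work goes in short steps, Python scripts to look and compute and a shell command to move; the robot and the scene stay as the last step left them, time stands still between calls to the robot, and variables do not carry over. Pictures are saved under pics/ and viewed, at most 10 in all, crops included, and the job is handed in when it is done.

```bash
mkdir -p pics
cat > h.py <<'E'
import numpy as np, cv2
from workcell import robot
def cam(n):
    g=robot.grab_frame(n); g['n']=n; return g
def save(g,p): cv2.imwrite('pics/'+p,cv2.cvtColor(g['frame'],cv2.COLOR_RGB2BGR))
def F(g): return 210/np.tan(np.radians(g['vfov'])/2)
def ray(g,row,col):
    f=F(g); x=(col-g['cx']); y=(row-g['cy'])
    if g['n']=='wrist':
        r=np.hypot(x,y); t=r/f; d=np.array([np.sin(t)*x/max(r,1e-9),-np.sin(t)*y/max(r,1e-9),-np.cos(t)])
    else: d=np.array([x/f,-y/f,-1])
    return np.array(g['xyz']),np.array(g['attitude'])@d
def atz(g,row,col,z):
    o,d=ray(g,row,col); return o+d*(z-o[2])/d[2]
def proj(g,P):
    p=np.array(g['attitude']).T@(np.array(P)-g['xyz']); f=F(g); x,y,z=p[0],-p[1],-p[2]
    if g['n']=='wrist':
        r=np.hypot(x,y); t=np.arctan2(r,z); return g['cy']+f*t*y/r, g['cx']+f*t*x/r
    return g['cy']+f*y/z, g['cx']+f*x/z
E
python3 - <<'E'
from h import *
for n in ['scene','side','wrist']:
    g=cam(n); save(g,n+'0.png'); print(n,g['vfov'],g['cx'],g['cy'],g['xyz'],np.round(g['attitude'],3).tolist())
    for t in ['battery','bin','flap','tape','cleaner','charger']:
        r=robot.regions_of(n,t)
        for q in r[:2]: print(t,round(q['conf'],2),np.round(q['centre']),atz(g,*q['centre'],.15 if t in('battery','flap') else .05).round(3),q['mask'].sum())
s=robot.sense(); print(s['eef_pos'],np.round(s['eef_rot'],3).tolist(),s['contact_force'])
a=cv2.imread('pics/scene0.png')
E
```

```text
scene 42.85751010258164 278.42760857180025 208.45283420950113 [1.32444105 0.71300922 0.97000055] [[-0.629, -0.515, 0.583], [0.778, -0.399, 0.486], [-0.018, 0.759, 0.651]]
bin 0.6 [202. 178.] [ 0.646 -0.203  0.05 ] 10598
flap 0.86 [166. 173.] [ 0.628 -0.222  0.15 ] 292
cleaner 0.74 [214. 280.] [0.517 0.044 0.05 ] 909
charger 0.96 [256. 242.] [0.691 0.068 0.05 ] 949
side 52.158697768704855 280.3030686977448 204.99168804070777 [ 0.1494122  -0.35907404  0.82340395] [[0.737, 0.497, -0.459], [-0.676, 0.554, -0.486], [0.013, 0.668, 0.744]]
battery 0.76 [306. 363.] [ 0.512 -0.191  0.15 ] 858
battery 0.46 [263. 394.] [ 0.625 -0.173  0.15 ] 6577
bin 0.82 [276. 391.] [ 0.665 -0.159  0.05 ] 22491
bin 0.33 [261. 392.] [ 0.696 -0.138  0.05 ] 6693
flap 0.95 [262. 394.] [ 0.627 -0.17   0.15 ] 6605
tape 0.95 [380. 476.] [ 0.602 -0.396  0.05 ] 2564
tape 0.61 [275. 390.] [ 0.664 -0.156  0.05 ] 22434
cleaner 0.67 [254. 277.] [0.524 0.045 0.05 ] 1166
charger 0.86 [230. 317.] [0.638 0.032 0.05 ] 1014
charger 0.55 [374. 472.] [ 0.607 -0.386  0.05 ] 2557
wrist 65.70646984690485 277.4188271582881 206.88570207936263 [ 0.67539162 -0.06695226  0.38501862] [[-1.0, -0.001, 0.0], [0.001, -0.967, -0.253], [0.0, -0.253, 0.967]]
battery 0.87 [ 11. 480.] [ 0.505 -0.175  0.15 ] 1163
bin 0.76 [ 76. 326.] [ 0.626 -0.117  0.05 ] 61419
flap 0.68 [ 61. 361.] [ 0.615 -0.115  0.15 ] 15513
cleaner 0.78 [219. 412.] [0.521 0.035 0.05 ] 2835
charger 0.89 [216. 293.] [0.659 0.031 0.05 ] 4492
[ 6.74987730e-01 -1.10263122e-05  2.26554328e-01] [[0.0, -1.0, 0.0], [-1.0, -0.0, -0.0], [0.0, -0.0, -1.0]] [ 1.11019696  0.35570874 -0.84312654]
```

View pics/side0.png

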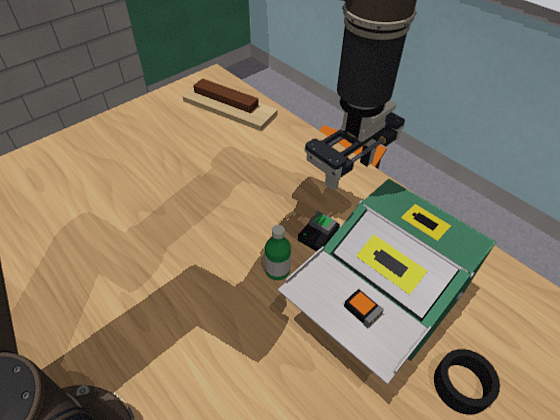

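View pics/scene0.png

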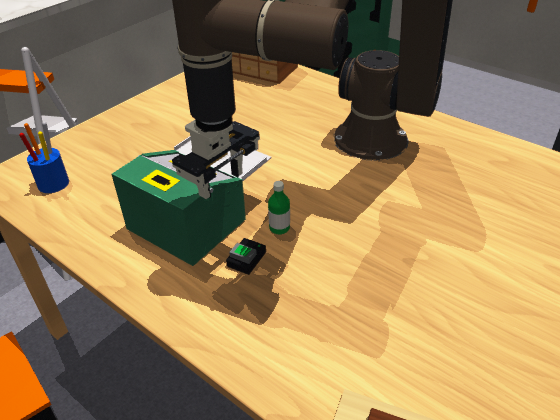

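The side view shows the box with its shelf towards the robot: shelf corners at about (285,290) and (390,380), battery at (363,306), flap sign at (392,262), charger and bottle on the box's left, tape on its right. In the scene view the gripper hides the battery. I'll enlarge the side view for a pose fit.

Run:
```python
import cv2
a=cv2.imread('pics/side0.png')[170:400,270:510]
cv2.imwrite('pics/side0c.png',cv2.resize(a,None,fx=2.6,fy=2.6,interpolation=cv2.INTER_CUBIC))
```

```text
(no output)
```

View pics/side0c.png

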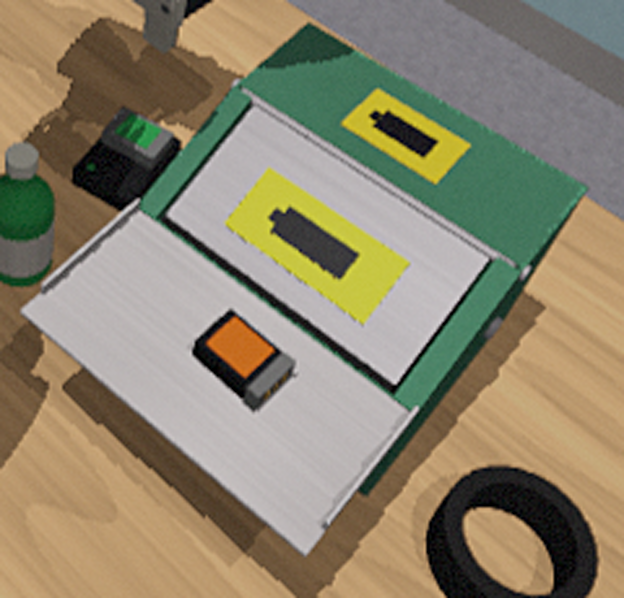

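View pics/wrist0.png

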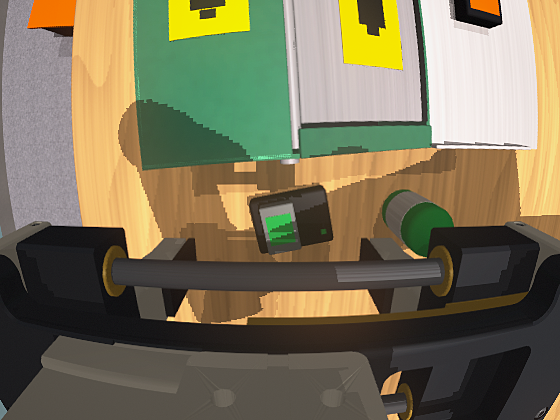

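The crop shows clean shelf, flap and box-top corners and the battery's top at about (195,345), (232,312), (295,362), (248,392). The wrist view shows the box's left end, with the battery cut off at the top right. Next I'll fit the poses.

```bash
cat >> h.py <<'E'
def T(p,q):
    c,s=np.cos(p[2]),np.sin(p[2]); return np.array([p[0]+c*q[0]-s*q[1],p[1]+s*q[0]+c*q[1],q[2]])
E
python3 - <<'E'
from h import *
from scipy.optimize import least_squares as L
g=cam('side'); w=cam('wrist')
pts=[((22,312),(-.125,.12,.14)),((308,555),(-.125,-.12,.14)),((310,25),(.21,.12,.19)),((588,188),(.21,-.12,.19)),((167,216),(.003,.099,.14)),((398,385),(.003,-.099,.14))]
obs=[(g,170+b/2.6,270+a/2.6,q) for (a,b),q in pts]+[(w,170,142,(.21,.12,.19)),(w,148,537,(-.125,.12,.14))]
for o in (obs[:6],obs):
    f=lambda p:np.array([np.subtract(proj(c,T(p,q)),(r,k)) for c,r,k,q in o]).ravel()
    s=L(f,[.57,-.18,0]); print(s.x, f(s.x).reshape(-1,2).round(1).tolist())
B=s.x; print('yaw',np.degrees(B[2]))
np.save('bin.npy',B)
c,s_=np.cos(B[2]),np.sin(B[2]); R=np.array([[c,s_],[-s_,c]])
C=np.array([atz(g,170+b/2.6,270+a/2.6,.161)[:2] for a,b in [(195,345),(232,312),(295,362),(248,392)]])
b=(C-B[:2])@R.T; print(b.round(4),b.mean(0), [np.linalg.norm(b[i]-b[i-1]).round(4) for i in range(4)])
E
```

```text
[ 0.56224751 -0.17533453  0.06151087] [[-0.9, 0.7], [-0.5, 0.9], [-2.0, 0.3], [-1.0, 1.3], [1.4, -1.6], [2.2, -1.7]]
[ 0.56091831 -0.17411657  0.06468157] [[-0.6, -0.3], [-0.5, 0.1], [-2.1, -1.0], [-1.3, 0.1], [1.5, -2.6], [2.0, -2.7], [-0.6, -0.9], [-1.8, -1.1]]
yaw 3.7059812502785543
[[-0.0726  0.0105]
 [-0.0352  0.0079]
 [-0.0366 -0.0445]
 [-0.0756 -0.035 ]] [-0.05501809 -0.01529237] [np.float64(0.0456), np.float64(0.0375), np.float64(0.0524), np.float64(0.0401)]
```

Box: mouth at (0.561, -0.174), yaw 3.7°. Battery: centre at bin (-55,-15) mm, with sizes close to those given. I'll turn the finger line 45° to the mouth, so one finger leads by 77 mm, clear of the battery on its left, while the other goes behind the battery.

```bash
python3 -m jog '26 29 0 0 0 0 0;26 29 0 0 0 0 0;26 29 0 0 0 0 0;26 29 0 0 0 0 0;26 29 0 0 0 0 0;25 28 0 0 0 0 0;0 0 0 0 0 -0.142 0;0 0 0 0 0 -0.142 0;0 0 0 0 0 -0.142 0;0 0 0 0 0 -0.142 0;0 0 0 0 0 -0.142 0;0 0 0 0 0 -0.140 0'
python3 - <<'E'
from h import *
B=np.load('bin.npy'); s=robot.sense(); e=s['eef_pos']; c,q=np.cos(B[2]),np.sin(B[2]); R=np.array([[c,q],[-q,c]])
print('bin TCP',R@(e[:2]-B[:2]),e[2],'tool axes in bin',(R@s['eef_rot'][:2,:2]).round(3).tolist())
for n in ('side','scene','wrist'):
    g=cam(n); save(g,n+'1.png')
    for r in robot.regions_of(n,'battery')[:1]:
        p=atz(g,*r['centre'],.158); print(n,r['conf'],r['centre'],R@(p[:2]-B[:2]))
E
```

```text
time: 2.35
eef_pos: [0.502, -0.155, 0.2267]
eef_rot: [[0.755, -0.656, 0.0], [-0.656, -0.755, 0.0], [0.0, -0.0, -1.0]]
contact_force: [-0.8, -0.5, -0.4]
gripper_width: 0.0878
grasp_force: 0.0
bin TCP [-0.05758898  0.02283887] 0.22672662850413933 tool axes in bin [[0.711, -0.703], [-0.703, -0.711]]
side 0.83 [312.4, 366.1] [-0.06055955 -0.02610458]
scene 0.7 [147.3, 214.2] [-0.05444428 -0.01179215]
wrist 0.7 [173.6, 307.7] [-0.04932991 -0.01450811]
```

View pics/wrist1.png

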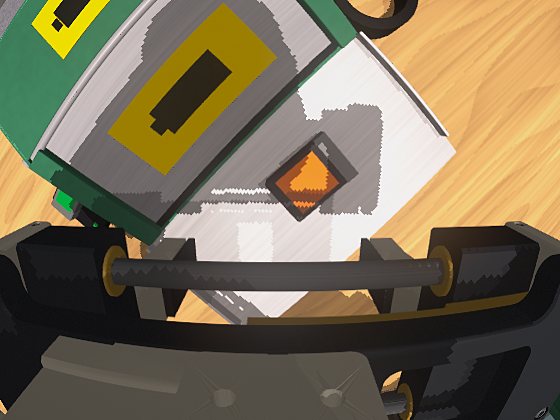

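View pics/side1.png

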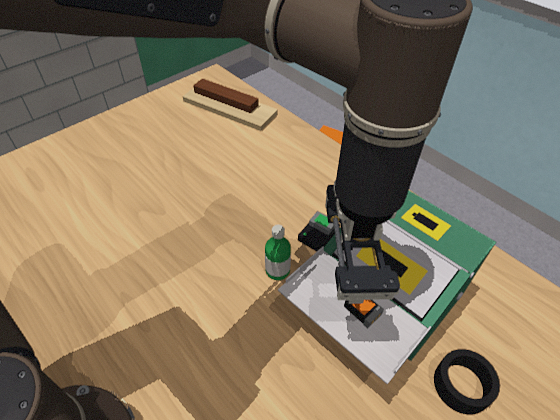

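The wrist view shows the battery at pixel (308,175), its corners near (320,131), (357,170), (302,220) and (267,182), and the fingers to either side. I'll compute the corners and where the fingers will land.

Run:
```python
from h import *
B=np.load('bin.npy'); c,q=np.cos(B[2]),np.sin(B[2]); R=np.array([[c,q],[-q,c]])
w=cam('wrist')
for k,r in [(320,131),(357,170),(302,220),(267,182)]:
    print((k,r),[(R@(atz(w,r,k,z)[:2]-B[:2])*1e3).round(1).tolist() for z in(.161,.14)])
for name,p in dict(shelf_edgeL=(.003,.099,.14),fl=(-.125,.12,.14),fr=(-.125,-.12,.14),flapR=(.003,-.099,.14)).items():
    print(name,np.round(proj(w,T(B,p))[::-1]))
```

```text
(320, 131) [[-33.5, -41.5], [-35.8, -43.1]]
(357, 170) [[-71.7, -41.6], [-77.5, -43.2]]
(302, 220) [[-70.2, 11.8], [-75.9, 15.1]]
(267, 182) [[-32.8, 9.7], [-35.0, 12.8]]
shelf_edgeL [162. 224.]
fl [256. 333.]
fr [456. 148.]
flapR [336.  45.]
```

```bash
python3 -m jog '0 0 20 0 0 0 0;0 0 20 0 0 0 0;0 0 20 0 0 0 0;0 0 13 0 0 0 0;0 0 6 0 0 0 0;0 0 0 0 0 0 0'
python3 - <<'E'
from h import *
g=cam('side'); save(g,'side2.png'); w=cam('wrist')
a=cv2.imread('pics/side2.png')[170:400,270:510]
a=cv2.resize(a,(400,383))
b=cv2.resize(cv2.cvtColor(w['frame'],cv2.COLOR_RGB2BGR)[0:300,100:460],(400,333)); b=cv2.copyMakeBorder(b,0,50,0,0,0)
cv2.imwrite('pics/c2.png',np.hstack([a,b]))
E
```

```text
time: 3.3
eef_pos: [0.5016, -0.155, 0.147]
eef_rot: [[0.751, -0.661, -0.001], [-0.661, -0.751, -0.0], [-0.001, 0.001, -1.0]]
contact_force: [-0.1, 0.8, -0.3]
gripper_width: 0.0873
grasp_force: 0.0
```

View pics/c2.png

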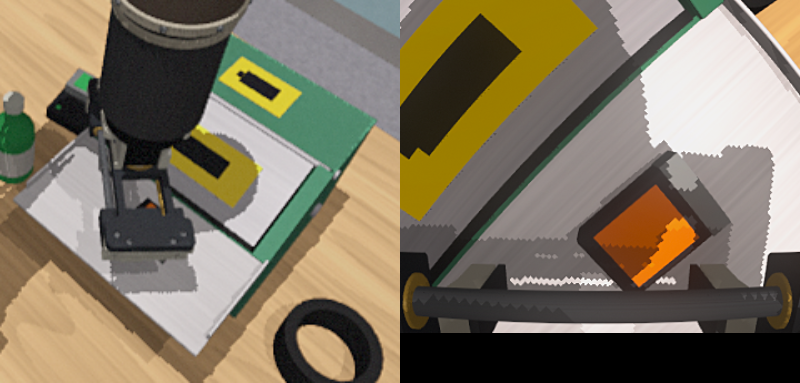

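Gripper is down at the right height, clear of the battery. I'll turn 15° further so the leading finger reaches the flap before the battery starts moving.

```bash
python3 -m jog '-3.5 3.5 0 0 0 0 0;6.4 -1 0 0 0 0.134 0;6.4 -1 0 0 0 0.134 0;0 0 0 0 0 0 0'
cat >> h.py <<'E'
def st():
    B=np.load('bin.npy'); s=robot.sense(); e=s['eef_pos']; c,q=np.cos(B[2]),np.sin(B[2]); R=np.array([[c,q],[-q,c]]); X=R@s['eef_rot'][:2,:2]
    t=R@(e[:2]-B[:2])*1e3
    print('t',s['time'],'tcp',t.round(1),'z',e[2].round(4),'Bcorner',(t+X@[9.5,44]).round(1),'Acorner',(t+X@[9.5,-65]).round(1),'bin+x in tool',X[0].round(3),'F',(R@s['contact_force'][:2]).round(1),s['contact_force'][2].round(1))
    return R,B
E
python3 -c "
from h import *
st()"
```

```text
time: 3.8
eef_pos: [0.5079, -0.1633, 0.1483]
eef_rot: [[0.548, -0.837, 0.001], [-0.837, -0.548, -0.0], [0.001, -0.001, -1.0]]
contact_force: [0.2, -0.5, -0.5]
gripper_width: 0.0876
grasp_force: 0.0
t 3.8 tcp [-52.2  14.2] z 0.1483 Bcorner [-85.8 -15.7] Acorner [ 9.1 38. ] bin+x in tool [ 0.492 -0.87 ] F [ 0.2 -0.6] -0.5
```

Push inward along bin +x: 20 mm, then check.

```bash
python3 -m jog '2 -3.5 0 0 0 0 0;2 -3.5 0 0 0 0 0;2 -3.5 0 0 0 0 0;2 -3.5 0 0 0 0 0;2 -3.5 0 0 0 0 0;2 -3.5 0 0 0 0 0;2 -3.5 0 0 0 0 0;2 -3.5 0 0 0 0 0'
python3 - <<'E'
from h import *
R,B=st()
for n in ('side','scene','wrist'):
    g=cam(n); save(g,n+'3.png')
    for r in robot.regions_of(n,'battery')[:1]:
        p=atz(g,*r['centre'],.158); print(n,r['conf'],r['centre'],R@(p[:2]-B[:2]))
E
```

```text
time: 4.6
eef_pos: [0.5386, -0.1611, 0.1472]
eef_rot: [[0.55, -0.835, -0.003], [-0.835, -0.55, -0.0], [-0.001, 0.002, -1.0]]
contact_force: [-5.9, -0.7, 2.9]
gripper_width: 0.0875
grasp_force: 2.5
t 4.6 tcp [-21.4  14.4] z 0.1472 Bcorner [-54.9 -15.6] Acorner [39.8 38.3] bin+x in tool [ 0.495 -0.869] F [-6.  -0.3] 2.9
side 0.49 [319.1, 372.9] [-0.06266734 -0.04175061]
wrist 0.67 [217.4, 334.1] [-0.03214887 -0.01884793]
```

View pics/wrist3.png

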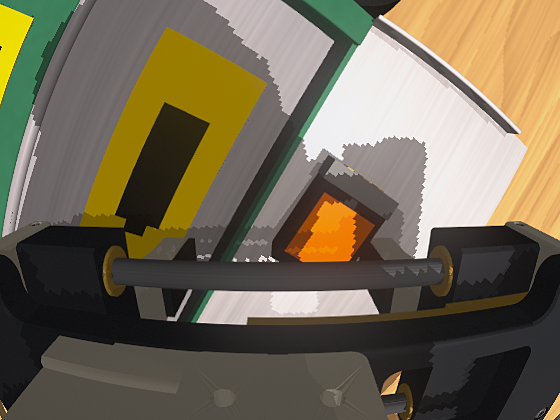

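The battery sits square in front of the rear finger, at about (330,210), and the flap is being pushed in (gap visible at (310,110)). Continuing.

```bash
python3 -m jog '2 -3.5 0 0 0 0 0;2 -3.5 0 0 0 0 0;2 -3.5 0 0 0 0 0;2 -3.5 0 0 0 0 0;2 -3.5 0 0 0 0 0;2 -3.5 0 0 0 0 0;2 -3.5 0 0 0 0 0;2 -3.5 0 0 0 0 0'
python3 - <<'E'
from h import *
R,B=st()
for n in ('side','wrist'):
    g=cam(n); save(g,n+'4.png')
    for r in robot.regions_of(n,'battery')[:1]:
        p=atz(g,*r['centre'],.158); print(n,r['conf'],r['centre'],R@(p[:2]-B[:2]))
E
```

```text
time: 5.7
eef_pos: [0.5696, -0.159, 0.1469]
eef_rot: [[0.549, -0.836, -0.004], [-0.836, -0.549, 0.0], [-0.003, 0.004, -1.0]]
contact_force: [-9.0, -0.2, 2.2]
gripper_width: 0.0876
grasp_force: 3.9
t 5.7 tcp [ 9.7 14.5] z 0.1469 Bcorner [-23.9 -15.5] Acorner [70.9 38.3] bin+x in tool [ 0.494 -0.869] F [-9.   0.4] 2.2
wrist 0.61 [216.0, 330.7] [ 0.00093747 -0.01871196]
```

View pics/wrist4.png

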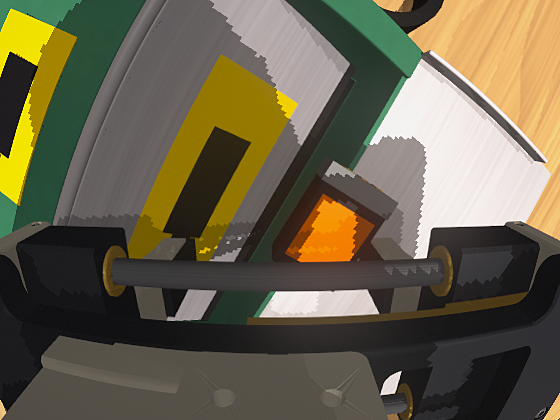

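The battery is square and its centre is about at the shelf edge, with the flap well open (A finger at x = 71 mm). Push the last 24 mm and hold.

```bash
python3 -m jog '2 -3.5 0 0 0 0 0;2 -3.5 0 0 0 0 0;2 -3.5 0 0 0 0 0;2 -3.5 0 0 0 0 0;2 -3.5 0 0 0 0 0;2 -3.5 0 0 0 0 0;0 0 0 0 0 0 0;0 0 0 0 0 0 0;0 0 0 0 0 0 0;0 0 0 0 0 0 0'
python3 - <<'E'
from h import *
R,B=st()
for n in ('side','scene','wrist'):
    g=cam(n); save(g,n+'5.png')
    for r in robot.regions_of(n,'battery')[:1]:
        p=atz(g,*r['centre'],.158); print(n,r['conf'],r['centre'],R@(p[:2]-B[:2]),r['mask'].sum())
E
```

```text
time: 6.9
eef_pos: [0.5914, -0.1576, 0.1452]
eef_rot: [[0.549, -0.836, -0.009], [-0.836, -0.549, 0.001], [-0.006, 0.008, -1.0]]
contact_force: [-11.7, -0.2, -1.6]
gripper_width: 0.0875
grasp_force: 4.9
t 6.9 tcp [31.4 14.6] z 0.1452 Bcorner [ -2.1 -15.4] Acorner [92.7 38.4] bin+x in tool [ 0.494 -0.87 ] F [-11.7   0.5] -1.6
wrist 0.56 [171.8, 285.5] [ 0.05158033 -0.02647351] 1832
```

View pics/wrist5.png

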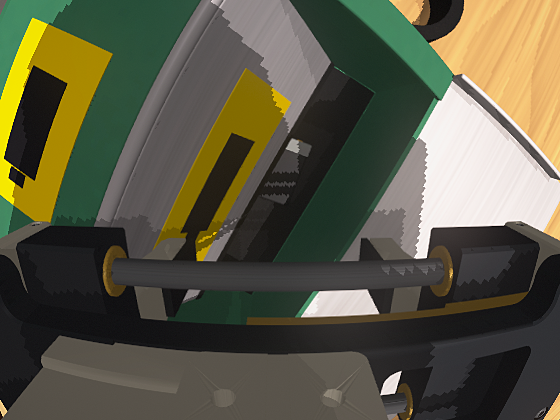

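The battery has left the shelf: only shaded dark shapes and a grey patch at (295,145) show below the opening. I've used my picture quota, so I'll check numerically how deep it lies.

Run:
```python
from h import *
R,B=st()
w=cam('wrist'); f=w['frame'].astype(int)
for r in robot.regions_of('wrist','battery')[:2]:
    m=r['mask'].astype(np.uint8); ys,xs=np.nonzero(m); print(r['conf'],cv2.minAreaRect(np.c_[xs,ys].astype(np.float32)))
for k,r in [(295,145),(280,185),(340,70),(250,260)]:
    print((k,r),[(z,(R@(atz(w,r,k,z)[:2]-B[:2])*1e3).round().tolist()) for z in(.013,.034,.07,.10,.13)])
for r in range(100,262,6):
    print(r,' '.join('%02x%02x%02x'%tuple(f[r,c]) for c in range(236,346,6)))
```

```text
t 7.2 tcp [31.4 14.6] z 0.1452 Bcorner [ -2.2 -15.4] Acorner [92.6 38.4] bin+x in tool [ 0.494 -0.87 ] F [-12.2  -0.4] -1.6
0.83 ((287.0000305175781, 171.50001525878906), (30.857736587524414, 68.87089538574219), 26.56505012512207)
(295, 145) [(0.013, [41.0, -34.0]), (0.034, [43.0, -35.0]), (0.07, [46.0, -36.0]), (0.1, [49.0, -37.0]), (0.13, [51.0, -38.0])]
(280, 185) [(0.013, [35.0, 4.0]), (0.034, [37.0, 0.0]), (0.07, [41.0, -6.0]), (0.1, [44.0, -10.0]), (0.13, [48.0, -15.0])]
(340, 70) [(0.013, [40.0, -114.0]), (0.034, [42.0, -109.0]), (0.07, [45.0, -100.0]), (0.1, [48.0, -93.0]), (0.13, [51.0, -86.0])]
(250, 260) [(0.013, [23.0, 83.0]), (0.034, [26.0, 74.0]), (0.07, [32.0, 58.0]), (0.1, [36.0, 45.0]), (0.13, [41.0, 32.0])]
100 846c00 836c00 846c00 846c00 846d03 856d06 7d6708 d6ae00 d5ad00 8c8695 968d8d 968d8e 484240 312d2a 242220 2f292a 22211f 1f1f1c 1d1c1a
106 846c00 846b00 836c00 856d00 846c00 856d00 836c00 cda700 d6ae00 85808b 98908f 968e8d 2e2b27 26241f 24211e 211e1d 1f1d1b 1d1c19 1b1a19
112 826b00 846c00 846c00 846d00 846d00 846d00 846c00 836c02 dbb200 968d8c 968d8e 292621 262
[... 2633 characters left out ...]
5 1e3227 203328
232 26231e 2d2a26 2d2927 2b2927 1d1a19 1c1a19 191816 191916 181817 1d2821 1b3025 1d3326 1d3125 1c3225 1c3124 1d3126 1e3327 1e3227 203227
238 2a2723 2e2b27 2b2924 1e1b1a 201e1b 1e1c1b 181716 1a1916 181716 1d3125 1c3124 1d3226 1d3126 1d3226 1b3023 1f3326 1e3326 213328 213429
244 2a2521 2c2927 2d2929 1d1c19 1c1a1b 1d1d1b 191816 181715 213e2e 1e3326 1b3124 1e3326 1d3127 203227 1f3326 1e3228 203329 213329 24342a
250 292622 2b2a27 211d1c 1f1c19 1d1b1a 1b1917 181614 181515 1e3227 1f3326 1f3327 1e3227 1f3226 203128 213428 233329 223429 21332a 273e2f
256 282521 2d2928 1e1d19 1d1b1a 191817 191817 161816 1f3126 1e3327 1e3228 1d3126 1f3227 22342a 22342a 233328 223429 24352a 2b4334 746d6b
```

The shape is 69 px long for 56 mm, about 265 mm from the camera, which matches a battery lying on the box floor (z ≈ 0.02–0.03). Retreat and lift.

```bash
python3 -m jog '-5 8.7 0 0 0 0 0;-5 8.7 0 0 0 0 0;-5 8.7 0 0 0 0 0;-5 8.7 0 0 0 0 0;-5 8.7 0 0 0 0 0;-5 8.7 0 0 0 0 0;-5 8.7 0 0 0 0 0;-5 8.7 0 0 0 0 0;-5 8.7 0 0 0 0 0;-5 8.7 0 0 0 0 0;0 0 0 0 0 0 0' && python3 -m jog '0 0 -15 0 0 0 0;0 0 -30 0 0 0 0;0 0 -30 0 0 0 0;0 0 -30 0 0 0 0;-10 17 0 0 0 0 0;-10 17 0 0 0 0 0;-10 17 0 0 0 0 0;-10 17 0 0 0 0 0;0 0 0 0 0 0 0;0 0 0 0 0 0 0;0 0 0 0 0 0 0;0 0 0 0 0 0 0'
python3 - <<'E'
from h import *
R,B=st()
for n in ('side','scene','wrist'):
    g=cam(n); save(g,n+'6.png')
    for t in('battery','flap','tape','cleaner','charger'):
        for r in robot.regions_of(n,t)[:1]: print(n,t,round(r['conf'],2),np.round(r['centre']),r['mask'].sum())
a=cv2.imread('pics/side0.png').astype(int);b=cv2.imread('pics/side6.png').astype(int)
for n,p in dict(fl=(.003,.099,.14),fr=(.003,-.099,.14),sh=(-.055,-.015,.14),lab=(.05,0,.163)).items():
    r,c=map(int,proj(dict(cam('side')),T(B,p))); print(n,(c,r),abs(a-b)[r-8:r+9,c-8:c+9].mean().round(1),b[r,c])
E
```

```text
time: 8.4
eef_pos: [0.4942, -0.1635, 0.1474]
eef_rot: [[0.549, -0.836, -0.001], [-0.836, -0.549, 0.0], [-0.001, 0.001, -1.0]]
contact_force: [0.4, 0.4, 0.0]
gripper_width: 0.0878
grasp_force: 0.0
time: 9.6
eef_pos: [0.4176, -0.1674, 0.2524]
eef_rot: [[0.55, -0.835, -0.0], [-0.835, -0.55, -0.0], [-0.0, 0.0, -1.0]]
contact_force: [-0.9, 0.1, -1.5]
gripper_width: 0.0879
grasp_force: 0.0
t 9.6 tcp [-142.6   16. ] z 0.2524 Bcorner [-176.1  -14. ] Acorner [-81.4  39.9] bin+x in tool [ 0.495 -0.869] F [-0.9  0.2] -1.5
side flap 0.75 [268. 401.] 5591
side tape 0.83 [377. 474.] 2490
side cleaner 0.86 [255. 280.] 1203
scene flap 0.61 [168. 192.] 1150
scene cleaner 0.69 [212. 279.] 951
scene charger 0.71 [254. 242.] 894
wrist flap 0.59 [88. 87.] 24277
wrist cleaner 0.44 [256. 130.] 43
wrist charger 0.85 [216.  58.] 609
fl (331, 254) 119.9 [4 9 5]
fr (420, 320) 15.6 [20 15 18]
sh (361, 311) 76.3 [129 130 134]
lab (390, 263) 10.8 [70 66 69]
```

Run:
```python
from h import *
a=cv2.imread('pics/side0.png',0);b=cv2.imread('pics/side6.png',0)
for n,(r0,r1,c0,c1) in dict(flap=(245,315,385,440),flapedge=(290,325,395,430),tape=(345,415,430,505),fixed=(200,245,405,470),bottle=(225,285,262,292)).items():
    m=cv2.matchTemplate(b[r0-8:r1+8,c0-8:c1+8],a[r0:r1,c0:c1][:b[r0-8:r1+8].shape[0]],cv2.TM_CCOEFF_NORMED); _,v,_,l=cv2.minMaxLoc(m); print(n,round(v,3),l[0]-8,l[1]-8)
```

```text
flap 0.823 0 0
flapedge 0.748 0 0
tape 0.998 0 0
fixed 0.998 0 0
bottle 0.688 0 0
```

```bash
python3 -c "
from workcell import robot
print(robot.close_job())"
```

```text
the job is handed in; nothing more can be done
None
```

The battery was pushed through the held-open flap and lies in the box, the hand is withdrawn, and the job is handed in. The camera match puts the flap back in its closed position and the tape, bottle and charger where they were, though the arm's shadow made the flap and bottle matches weaker, and the charger was checked by its detected position only.

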